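# Build up the two spindles of a key-cutting machine

### The job

Build up the two upright spindles on the key-cutting bench: onto the spindle with the square base slide the plain wide flange first, then the toothed cutter wheel, and seat the cone nut in the cutter's tapered mouth with no more than a light push, never ramming it; onto the spindle with the round base slide the narrow collar first, then the wire brush wheel. Every part must sit upright and fully home on the one below, hub or knob up as it lies now, and be let go; do not knock over the oil bottle.

Things in the scene. Friction and masses are not known exactly. Their poses are not given: they have to be found in the camera images.
- square_stand: Target, fixed: grey square plate 80 x 80 x 12 mm with a round steel boss (36 mm wide, its top, the seat, 20 mm above the origin) and an upright steel spindle 14 mm thick, tip 56 mm above the origin, the last 10 mm tapering to 6 mm. Origin: centre of the plate's underside; z up. Seated, the flange's origin is 20 mm, the cutter's 38 mm, the cone nut's 58 mm above this origin.
- round_stand: Target, fixed: grey round plate 84 mm wide, 12 mm thick, with a round steel boss (36 mm wide, its top, the seat, 20 mm above the origin) and an upright steel spindle 14 mm thick, tip 70 mm above the origin, the last 10 mm tapering to 6 mm. Origin: centre of the plate's underside; z up. Seated, the collar's origin is 20 mm, the brush's 44 mm above this origin.
- flange: Loose plain steel ring, wide and low: 56 mm outer diameter, 18 mm high, 22 mm bore, about 0.22 kg. Lies flat. Origin: centre of its underside; z is its axis, up. Grip it across the outside.
- cutter: Loose steel cutter wheel, 0.3 kg, lying hub up: dark toothed disc (72 mm over the teeth, 10 mm thick, 22 mm bore), on it a bright hub 50 mm in outer diameter, from 10 to 40 mm above the underside, open at the top: a tapered mouth 40 mm wide at the rim, 22 mm at the disc. Origin: centre of the disc's underside; z is its axis, up. Grip across the hub.
- cone_nut: Loose solid steel nut, 0.15 kg, 48 mm high: tapered foot 24 mm wide at the bottom, 37 mm at 20 mm up; shoulder 48 mm wide from 20 to 26 mm; ribbed knob 30 mm wide (32 over ribs) above it, the place to grip. Origin: centre of the foot; z up its axis. Seated, its shoulder rests on the rim of the cutter's hub, foot 20 mm above the cutter's origin; about 2 mm play: its weight seats it.
- collar: Loose plain steel ring, narrow and tall: 34 mm outer diameter, 24 mm high, 22 mm bore, about 0.09 kg. Stands upright. Origin: centre of its underside; z is its axis, up. Grip it across the outside.
- brush: Loose wire brush wheel: a disc of brass bristles 65 mm in diameter, 14.5 mm thick at the bristles, with a narrow steel hub on top, 32 mm outer diameter, up to 36 mm above the underside, 22 mm bore right through, about 0.14 kg. Lies hub up. Origin: centre of its underside; z is its axis, up. Grip it across the hub.
- oil: Bystander: loose white plastic oil bottle, 42 mm in diameter, 115 mm tall, upright between the two stands. Origin: centre of its underside; z up.
Not all that is in view belongs to the job. Leave any green look-alike of the flange alone.

How it is judged (in metres and radians):
At the end, for the whole second after the job is handed in: On the square stand: flange on the boss, cutter on the flange, cone nut in the cutter's mouth. On the round stand: collar on the boss, brush on the collar. Each within 8 mm of its axis (the cone nut: of the cutter's axis), within 4 mm of its seated height, upright to 0.1 rad, and at rest (horizontal distance between each of flange, cutter and square_stand below 0.008 m and z of flange in the frame of square_stand between 0.016 and 0.024 m and angle between each of flange, cutter, cone_nut, collar, brush's own z axis and vertical below 0.1 rad and linear speed of each of flange, cutter, cone_nut, collar, brush below 0.02 m/s and angular speed of each of flange, cutter, cone_nut, collar, brush below 0.3 rad/s and z of cutter in the frame of square_stand between 0.034 and 0.042 m and horizontal distance between cone_nut and cutter below 0.008 m and z of cone_nut in the frame of square_stand between 0.054 and 0.062 m and horizontal distance between each of collar, brush and round_stand below 0.008 m and z of collar in the frame of round_stand between 0.016 and 0.024 m and z of brush in the frame of round_stand between 0.04 and 0.048 m); the robot touches nothing.
It fails at once if the cone nut was rammed into the cutter (more than 40 N between them) (contact force between cone_nut and cutter above 40 N).
It fails at once if the oil bottle was knocked over (tilted more than 0.5 rad) (angle between oil's own z axis and vertical above 0.5 rad).
It also fails if it takes over 122 s, if anything falls off the work surface, if the arm or the gripper's body presses on something with over 40 N, if the wrist force passes 120 N, or if a joint passes its speed limit or range.

### The arm

A 6-joint arm with a two-finger parallel gripper is mounted at the origin on the work surface. World frame = base frame: x ahead of the robot, y to its left, z up, the work surface at z = 0. Lengths are in m, angles in degrees, forces in N, time in s.
With the tool pointing down it reaches from about 0.325 to 0.85 m from the base axis. Payload 15.5 kg.
Tool frame: the origin (TCP) lies at the very end of the fingers, on their centre line; the grasp point (between the pads) lies arm.grip_depth behind it (arm.grip_depth is the distance from the TCP to the grasp point, in m); z points along the fingers, y is the line along which they close (so a half turn about z gives the same grasp; the last joint's range is limited). The gripper opens to 91 mm and grips with 3 to 60 N. Pads are 32 mm wide; open, the fingers measure 118 mm over their backs; the gripper's body (76 mm by 178 mm) begins 60 mm behind the grasp point.
Start: joints at [70.216, 28.281, 77.091, -0, 74.628, -5.472], TCP at [0.155, 0.606, 0.176] pointing down, gripper open.
Joint ranges: [-166.48, 166.48], [-47.26, 123.95], [12.59, 153.08], [-70.14, 250.14], [6.76, 159.57], [-176.63, 176.63]. Speed limits (degrees/s): [108.29, 108.29, 147.25, 172.46, 172.46, 172.46].

### API

Orientations are given as a 3x3 rotation matrix whose columns are the frame's x, y, z axes.
In Python, from rig import arm gives the robot as it stands. Calls block until the motion is done:
- arm.move_to(position, orientation): joint-space move of the TCP to a pose.
- arm.move_l(position, orientation=None, feed=0.15): straight line of the TCP; orientation=None keeps the orientation; feed is the mean speed in m/s.
- arm.move_joints(angles): joint-space move.
- arm.grip(opening): finger opening in m; the grip force is fixed at half the most; returns when the fingers have stopped.
- arm.sleep(seconds).
- arm.solve_ik(position, orientation): joint angles nearest the present ones, or None.
- arm.snapshot(name): name is "scene" or "top" or "wrist"; returns the picture (480x640x3 uint8, red, green, blue); there is no depth.
- arm.get_calibration(name): a dict with "intrinsics" (3x3 intrinsics, pixels), "cam_to_world" (4x4, takes a point from camera to world coordinates). Camera axes: x right, y down, z forward; pixel columns grow to the right and rows downward; lengths in m; the calibration is good to about 2 mm. The wrist camera is an equidistant fisheye: a pixel r from the principal point sees the ray r / f radians off the axis. A picture is of the moment at which its call begins: read the wrist's pose just before it. get_calibration takes no time and is no camera call; for the wrist camera it gives the pose at the moment of the call.
A pose or a line that the arm cannot do raises arm.Unreachable and nothing moves.
- arm.sign_off(): hands the job in; it is judged then, once.
Readings, each from a call of its own:
- arm.current_t(): time.
- arm.current_joint_positions(): joint angles.
- arm.current_dq(): joint speeds.
- arm.current_tau(): joint torques, N m.
- arm.current_ee_pos(): TCP position.
- arm.current_tool_rot(): TCP orientation.
- arm.current_force(): force on the tool from outside, world axes, zero at the start.
- arm.current_torque(): the same for the moment, N m.
- arm.current_width(): finger opening in m.
- arm.current_grasp_force(): force on a finger pad.
Only numpy, scipy, OpenCV 4.12 (cv2) and the standard library are available. Lean on these libraries where they do the work, as an engineer would, in place of code of your own. Each camera call takes 0.05 s, during which the arm holds its last target. There are 200 camera calls.

## Working session

There is one attempt and no reset: what is moved stays moved. The work goes in short steps, each a Python script; the robot and the scene stay as the last script left them, time stands still between calls to the robot, and variables do not carry over. Pictures are saved under pics/ and viewed, at most 14 in all, crops included, and the job is handed in when it is done.

```bash
ls; mkdir -p pics
python3 - <<'E'
from rig import arm
import cv2,numpy as np
for n in ("scene","top"):
    cv2.imwrite(f"pics/{n}0.png",arm.snapshot(n)[:,:,::-1])
    c=arm.get_calibration(n); print(n,np.round(c["intrinsics"],2).tolist(),np.round(c["cam_to_world"],4).tolist())
c=arm.get_calibration("wrist"); print(np.round(c["intrinsics"],2).tolist(),np.round(c["cam_to_world"],4).tolist())
print(arm.grip_depth,arm.current_t(),arm.current_width(),np.round(arm.current_tool_rot(),3).tolist())
E
```

```text
pics
scene [[591.64, 0.0, 326.96], [0.0, 591.64, 247.0], [0.0, 0.0, 1.0]] [[-0.6749, 0.5656, -0.4739, 0.9519], [0.7379, 0.5154, -0.4357, 0.4299], [-0.0022, -0.6437, -0.7653, 0.7728], [0.0, 0.0, 0.0, 1.0]]
top [[462.7, 0.0, 310.77], [0.0, 462.7, 243.94], [0.0, 0.0, 1.0]] [[-0.0227, -0.9926, 0.119, 0.398], [-0.9994, 0.0193, -0.0297, 0.0193], [0.0272, -0.1196, -0.9924, 0.9931], [0.0, 0.0, 0.0, 1.0]]
[[371.65, 0.0, 320.15], [0.0, 371.65, 240.39], [0.0, 0.0, 1.0]] [[0.2481, 0.9317, 0.2654, 0.0806], [0.9687, -0.2383, -0.069, 0.6245], [-0.001, 0.2742, -0.9617, 0.3832], [0.0, 0.0, 0.0, 1.0]]
0.0188 0.1 0.09129826330500698 [[-0.969, 0.247, -0.0], [0.247, 0.969, -0.001], [0.0, -0.001, -1.0]]
```

View pics/top0.png

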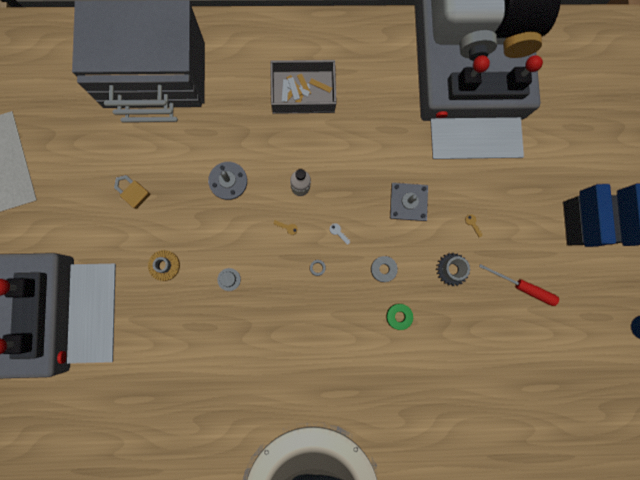

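View pics/scene0.png

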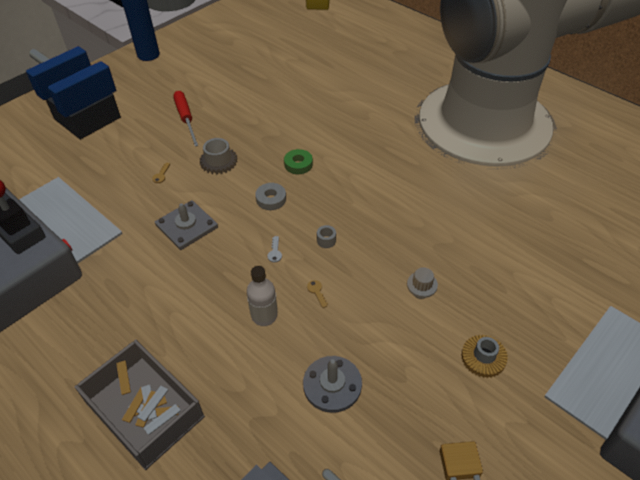

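The top view shows these candidates:
- Steel rings: flange (384,269) and the smaller collar (317,268). The green ring (400,317) is the decoy.
- Cutter (453,269), with a dark toothed disc.
- Cone nut (229,279).
- Brush (163,265), gold with a grey hub.
- Stands: square (409,201) and round (227,180).
- Oil bottle (300,182).

The scene view matches: flange (271,196), collar (326,236), cutter (217,155), nut (423,283), brush (485,354), square (186,223), round (333,383), green ring (298,161).

```bash
cat > h.py <<'E'
import cv2,numpy as np
from rig import arm
def ray(c,K,px):
    d=c[:3,:3]@np.array([(px[0]-K[0,2])/K[0,0],(px[1]-K[1,2])/K[1,1],1]); return c[:3,3],d
def cast(cal,px,z):
    o,d=ray(np.array(cal["cam_to_world"]),np.array(cal["intrinsics"]),px); return o+d*(z-o[2])/d[2]
def proj(cal,P):
    c=np.array(cal["cam_to_world"]);K=np.array(cal["intrinsics"]);p=K@(c[:3,:3].T@(np.asarray(P)-c[:3,3])); return p[:2]/p[2]
def circ(cal,img,xy,z,r,col):
    t=np.linspace(0,2*np.pi,40); q=[proj(cal,[xy[0]+r*np.cos(a),xy[1]+r*np.sin(a),z]) for a in t]
    cv2.polylines(img,[np.int32(np.array(q)*8)],True,col,1,cv2.LINE_AA,3)
E
python3 - <<'E'
from h import *
# name: top px, scene px, crop half, mid height, (z,r) overlays
T={"flange":((384,269),(271,196),.009,[(0,.028),(.018,.028)]),"collar":((317,268),(326,236),.012,[(0,.017),(.024,.017)]),
"cutter":((453,269),(217,155),.012,[(0,.036),(.04,.025)]),"nut":((229,279),(423,283),.024,[(.023,.024),(.048,.015)]),
"brush":((163,265),(485,352),.027,[(0,.0325),(.036,.016)]),"square":((409,201),(186,223),.008,[(.02,.018),(.056,.003)]),
"round":((227,180),(333,383),.008,[(0.006,.042),(.07,.003)]),"oil":((300,182),(262,300),.05,[(0,.021),(.115,.01)])}
im={n:cv2.imread(f"pics/{n}0.png") for n in("top","scene")}; tiles=[]
for k,(a,b,z,ov) in T.items():
    row=[]
    for n,px in(("top",a),("scene",b)):
        cal=arm.get_calibration(n);h=cv2.cvtColor(im[n],cv2.COLOR_BGR2HSV)
        m=((h[...,1]<70)).astype(np.uint8); w=np.zeros_like(m); cv2.circle(w,px,45,1,-1); m&=w
        nn,lab,st,cen=cv2.connectedComponentsWithStats(m)
        i=max(range(1,nn),key=lambda i:st[i,4]-20*np.hypot(*(cen[i]-px)))
        cs,_=cv2.findContours((lab==i).astype(np.uint8),0,2); hull=cv2.convexHull(max(cs,key=len)); M=cv2.moments(hull)
        c=(M["m10"]/M["m00"],M["m01"]/M["m00"]); p=cast(cal,c,z); row.append(p[:2])
        print(k,n,np.round(c,1),st[i,2:],np.round(p[:2],4))
    xy=np.mean(row,0) 
    for n,px in(("top",a),("scene",b)):
        cal=arm.get_calibration(n); x,y=px; s=32 if n=="top" else 45
        cr=cv2.resize(im[n][y-s:y+s,x-s:x+s],(190,190),interpolation=cv2.INTER_CUBIC)
        big=cv2.resize(im[n],None,fx=1,fy=1).copy()
        f=190/(2*s)
        for zz,r in ov:
            t=np.linspace(0,6.283,40);q=[(proj(cal,[xy[0]+r*np.cos(u),xy[1]+r*np.sin(u),zz])-[x-s-.5,y-s-.5])*f for u in t]
            cv2.polylines(cr,[np.int32(q)],True,(0,0,255),1)
        tiles.append(cr)
g=np.vstack([np.hstack([tiles[i] for i in r]) for r in((0,2,4,6),(1,3,5,7),(8,10,12,14))])
g2=np.hstack([tiles[i] for i in(9,11,13,15)])
g=cv2.resize(np.vstack([g,g2]),(600,600)); cv2.imwrite("pics/ov.png",g)
E
```

```text
flange top [384.  268.6] [ 27  26 490] [ 0.46   -0.1656]
flange scene [270.3 195.6] [ 31  28 674] [ 0.4581 -0.1637]
collar top [317.4 267.3] [ 16  17 135] [ 0.4655 -0.0231]
collar scene [325.8 235.8] [ 20  23 375] [ 0.4637 -0.0216]
cutter top [453. 269.] [ 33  33 723] [ 0.4558 -0.3133]
cutter scene [217.  154.4] [ 36  33 858] [ 0.4514 -0.3186]
nut top [228.6 279.1] [ 24  23 441] [0.4438 0.1631]
nut scene [422.3 282.5] [ 31  31 602] [0.4412 0.1638]
brush top [161.1 264.5] [ 18  16 181] [0.4769 0.3018]
brush scene [486.1 349.5] [ 25  26 497] [0.4781 0.3042]
square top [408.7 201.4] [  38   39 1335] [ 0.6055 -0.2261]
square scene [185.7 223.6] [  63   50 1703] [ 0.6053 -0.2242]
round top [227.2 180.1] [  39   39 1184] [0.6591 0.168 ]
round scene [332.  383.4] [  59   56 2642] [0.6597 0.17  ]
oil top [300.  182.2] [ 21  27 428] [0.6413 0.0106]
oil scene [261.9 301.4] [  30   48 1137] [0.6471 0.0182]
```

View pics/ov.png

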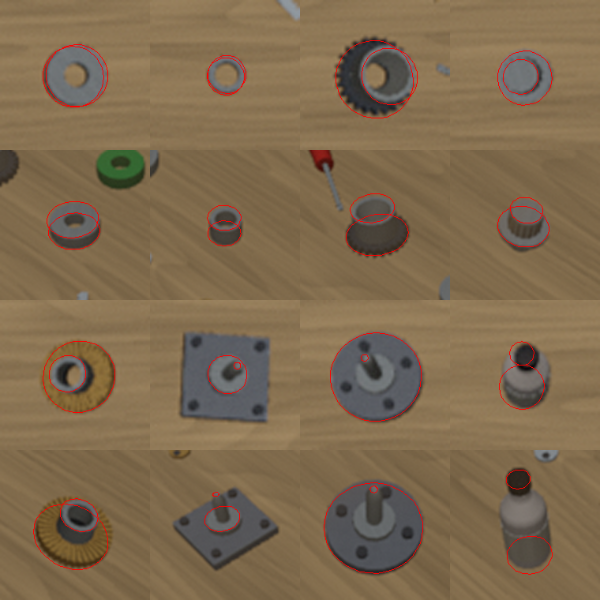

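The overlay mosaic shows every part where I computed it. The reprojected circles sit within about 2 mm, and the flange is the grey ring in tile 1, with the green decoy clearly separate. I'll start with the flange.

```bash
cat >> h.py <<'E'
SQ=np.array([.6054,-.2250]); RD=np.array([.6594,.1690])
R=np.array([[-1,0,0],[0,1,0],[0,0,-1.]])
HI=.17
def hover(xy,z=HI): arm.move_to([*xy,z],R)
def look(name):
    c=arm.get_calibration("wrist"); im=arm.snapshot("wrist")[:,:,::-1].copy(); cv2.imwrite(f"pics/{name}.png",im); np.save(f"pics/{name}.npy",np.array(c["cam_to_world"])); return im,c
def fz(): return arm.current_force()[2]
def pick(xy,z,d,wide=.085):
    arm.grip(wide); arm.move_l([*xy,z+.03],R,feed=.2); arm.move_l([*xy,z],R,feed=.06)
    arm.grip(d-.012); w=arm.current_width(); print("w",round(w,4),"F",round(arm.current_grasp_force(),1),"t",round(arm.current_t(),1)); 
    return w
def lift(z=HI):
    p=arm.current_ee_pos(); arm.move_l([p[0],p[1],z],R,feed=.2)
def lower(xy,top,zseat,step=.001,lim=3.,over=.003):
    """top: TCP height to start checking; zseat: expected TCP height when seated"""
    arm.move_l([*xy,top],R,feed=.15); arm.sleep(.15); f0=fz(); z=top
    while z>zseat-over:
        z-=.005 if z>zseat+.010 else step
        arm.move_l([*xy,z],R,feed=.04); df=fz()-f0
        if abs(df)>lim: break
    print("stop z-seat %.4f dF %.2f t %.1f"%(z-zseat,df,arm.current_t()),np.round(arm.current_force(),1),"w",round(arm.current_width(),4)); return z-zseat
E
python3 - <<'E'
from h import *
P=np.array([.459,-.1646])
hover(P,.12); print(arm.current_t(),np.round(arm.current_joint_positions(),1))
pick(P,.002,.056); lift(); print(arm.current_width())
hover(SQ); im,c=look("w1"); print(arm.current_t(),np.round(c["cam_to_world"],4).tolist())
print(np.round(arm.current_joint_positions(),1), arm.current_force())
E
```

```text
3.0167 [ -26.7   21.4  100.1    0.    58.5 -116.7]
w 0.0441 F 0.0 t 5.4
0.043955533564813874
7.0833 [[0.0008, 0.9623, 0.272, 0.5289], [1.0, -0.0011, 0.0008, -0.225], [0.0011, 0.272, -0.9623, 0.3766], [0.0, 0.0, 0.0, 1.0]]
[ -25.7   30.3   74.5   -0.    75.3 -115.7] [0.05090571 0.4561777  0.21261906]
```

View pics/w1.png

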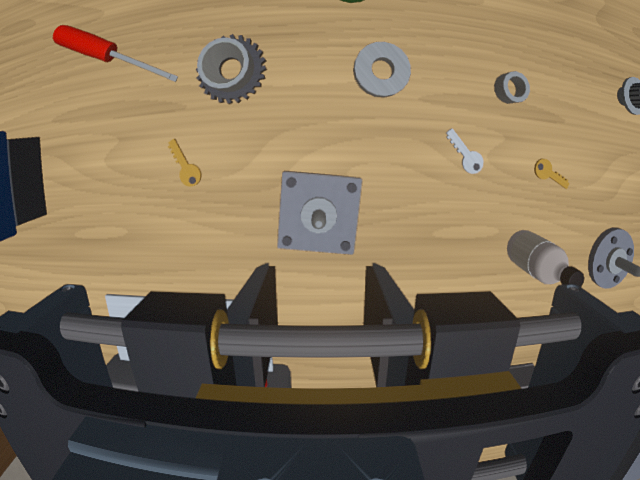

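The wrist view shows the flange still on the bench at (382,69), so it wasn't gripped. The stand is at (319,213), with the spindle on the finger centre line. I'll measure from this view to see whether the flange moved or my estimate was off.

```bash
cat >> h.py <<'E'
KW=np.array([[371.65,0,320.15],[0,371.65,240.39],[0,0,1]])
def wcast(c,px,z):
    d=np.array([px[0]-KW[0,2],px[1]-KW[1,2]]); r=np.hypot(*d); th=r/KW[0,0]
    v=np.array([*(d/max(r,1e-9)*np.sin(th)),np.cos(th)]); v=c[:3,:3]@v; return (c[:3,3]+v*(z-c[2,3])/v[2])[:2]
def wfind(name,px,z,rad=60,S=70,V=0,hull=True):
    im=cv2.imread(f"pics/{name}.png"); c=np.load(f"pics/{name}.npy"); h=cv2.cvtColor(im,cv2.COLOR_BGR2HSV)
    m=((h[...,1]<S)&(h[...,2]>V)).astype(np.uint8); w=np.zeros_like(m); cv2.circle(w,px,rad,1,-1); m&=w
    nn,lab,st,cen=cv2.connectedComponentsWithStats(m); i=max(range(1,nn),key=lambda i:st[i,4]-20*np.hypot(*(cen[i]-px)))
    cs,_=cv2.findContours((lab==i).astype(np.uint8),0,2); M=cv2.moments(cv2.convexHull(max(cs,key=len)))
    p=(M["m10"]/M["m00"],M["m01"]/M["m00"]); return np.round(p,1),st[i,2:],np.round(wcast(c,p,z),4)
E
python3 - <<'E'
from h import *
for n,p,z,r in(("flange",(382,69),.009,45),("cutter",(230,69),.012,50),("collar",(512,87),.012,30),("square",(319,213),.008,60)): print(n,*wfind("w1",p,z,r))
cal=arm.get_calibration("top"); t=cv2.imwrite("pics/t1.png",arm.snapshot("top")[:,:,::-1])
im=cv2.imread("pics/t1.png");d=cv2.absdiff(im,cv2.imread("pics/top0.png")).max(2)[230:300,350:420];print("diff px",(d>30).sum())
print(arm.current_ee_pos(),arm.current_width())
E
```

```text
flange [381.8  69. ] [  57   55 2205] [ 0.4583 -0.1641]
cutter [230.3  68.4] [  70   70 3183] [ 0.4564 -0.3127]
collar [512.   87.2] [ 36  33 826] [ 0.4642 -0.0221]
square [318.4 212.3] [  85   84 6139] [ 0.6036 -0.2264]
diff px 1228
[ 0.60427875 -0.22447198  0.16946597] 0.044029138010239104
```

Run:
```python
from h import *
P=np.array([.4587,-.1641])
hover(P,.08); arm.grip(.085); print(arm.current_width(),arm.current_ee_pos())
arm.move_l([*P,.03],R,feed=.15); arm.move_l([*P,.003],R,feed=.06); print(arm.current_ee_pos(),arm.current_force(),arm.current_width(),arm.current_t())
look("w2")
arm.grip(.05); print(arm.current_width(),arm.current_grasp_force(),arm.current_ee_pos(),arm.current_force(),arm.current_t()); look("w3")
a,b=cv2.imread("pics/w2.png"),cv2.imread("pics/w3.png"); cv2.imwrite("pics/w23.png",cv2.resize(np.hstack([a[150:,120:520],b[150:,120:520]]),(800,330)))
```

```text
0.08507788975156189 [ 0.45868091 -0.16408211  0.07998647]
[ 0.45854366 -0.16403079  0.00281015] [ 0.28677996 -0.45805199  0.10930148] 0.0849660927055799 9.75
0.049833625414524484 0.0 [ 0.45867025 -0.16409957  0.00299218] [-1.07793023 -0.12010634  0.19095839] 10.5
```

View pics/w23.png

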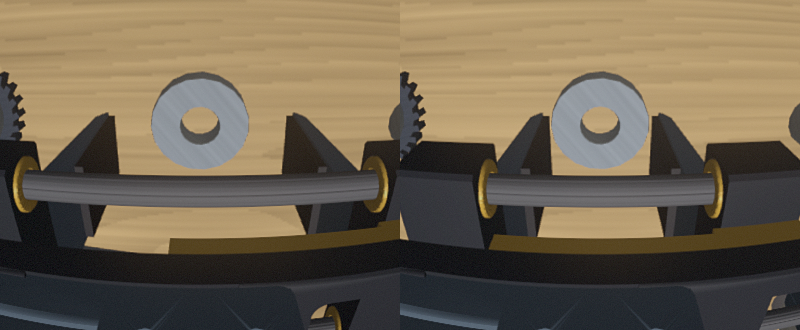

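The view shows the ring level with the fingers in xy. However, the fingertip gap reads 105 px for 50 mm, while the ring reads 97 px for 56 mm. The fingertips must therefore be about 35–40 mm nearer the camera than the reported TCP. I'll feel downwards for the bench, with a force guard.

Run:
```python
from h import *
P=np.array([.4587,-.1641]); arm.grip(.085); arm.sleep(.1); f0=fz(); z=.003; print(np.round(arm.current_tool_rot(),3).tolist())
try:
    while z>-.036:
        z-=.0015; arm.move_l([*P,z],R,feed=.03); f=fz()-f0
        if abs(f)>2.5: break
except arm.Unreachable as e: print("unreach",e)
print(z,f,arm.current_ee_pos(),arm.current_t(),np.round(arm.current_joint_positions(),2))
```

```text
[[-1.0, -0.0, -0.0], [-0.0, 1.0, -0.0], [0.0, -0.0, -1.0]]
-0.03600000000000001 0.6903989992881197 [ 0.45864136 -0.1640776  -0.03608395] 17.85 [ -26.71   36.58  107.83   -0.     35.61 -116.71]
```

No contact down to a reported z of −0.036, so the real fingertips are at least that far above the reported TCP. I'll keep feeling downwards for the bench, since that gives the exact offset.

Run:
```python
from h import *
P=np.array([.4587,-.1641]); arm.sleep(.1); f0=fz(); z=-.036
while z>-.05:
    z-=.001; arm.move_l([*P,z],R,feed=.03); f=fz()-f0
    if abs(f)>2: break
print(z,f,arm.current_ee_pos(),arm.current_t()); look("w4")
cv2.imwrite("pics/w4c.png",cv2.imread("pics/w4.png")[150:,120:520])
```

```text
-0.038 6.684051006094256 [ 0.45880843 -0.16415512 -0.03783202] 18.45
```

View pics/w4c.png

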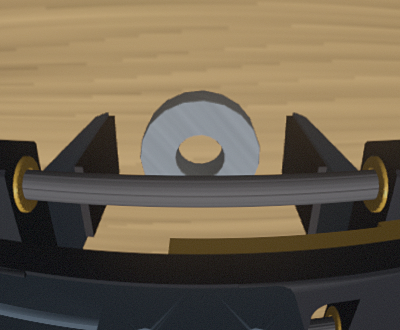

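The fingers touched the bench at a reported z of −0.0375 (6.7 N). The real fingertips are therefore 37.5 mm above the reported TCP, so I'll subtract that offset from every tip height.

```bash
cat >> h.py <<'E'
# real fingertip height = reported TCP z + OFF ; below, z arguments are real fingertip heights
OFF=.0375; HI=.15
_l,_t=arm.move_l,arm.move_to
class A:
    def __getattr__(s,k): return getattr(_arm,k)
    def move_l(s,p,o=None,feed=.15): return _l([p[0],p[1],p[2]-OFF],o,feed=feed)
    def move_to(s,p,o): return _t([p[0],p[1],p[2]-OFF],o)
_arm=arm; arm=A()
def hover(xy,z=HI): arm.move_to([*xy,z],R)
def lift(z=.15):
    p=arm.current_ee_pos(); arm.move_l([p[0],p[1],z],R,feed=.2)
E
python3 - <<'E'
from h import *
P=np.array([.4587,-.1641])
arm.move_l([*P,.003],R,feed=.05); arm.grip(.044); print(arm.current_width(),arm.current_grasp_force(),arm.current_t())
lift(.12); print(arm.current_width()); hover(SQ,.12); look("w5"); print(arm.current_t(),arm.current_ee_pos())
cv2.imwrite("pics/w5c.png",cv2.imread("pics/w5.png")[120:,120:520])
E
```

```text
0.054630504258077174 29.99959955457598 19.325
0.054664078170262156
20.7917 [ 0.60404864 -0.22436404  0.0810739 ]
```

View pics/w5c.png

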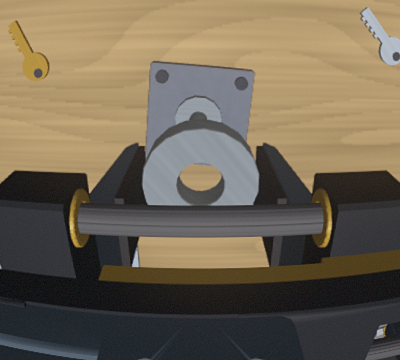

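The flange is held level, with its bore at about crop (201,178), behind the spindle. I'll lower it onto the square stand, watching the force.

Run:
```python
from h import *
print(wfind("w5",(321,300),.135,62,hull=True), arm.current_ee_pos())
S=np.array([.605,-.2255])
d=lower(S,.045,.023)
print(arm.current_ee_pos())
if d<.002:
    arm.grip(.075); lift(.14); hover([.459,-.31],.14); look("w6"); print(arm.current_t(),arm.current_ee_pos())
    print("cutter",wfind("w6",(320,250),.012,90))
    cv2.imwrite("pics/t2.png",arm.snapshot("top")[:,:,::-1])
```

```text
(array([320.9, 299. ]), array([  125,   119, 10935], dtype=int32), array([ 0.5998, -0.2244])) [ 0.60404864 -0.22436404  0.0810739 ]
stop z-seat -0.0010 dF 14.22 t 24.4 [-3.8  1.8 13. ] w 0.0547
[ 0.6050537  -0.22552694 -0.01461593]
26.4333 [ 0.4593041  -0.30979636  0.10194516]
cutter (array([315. , 223.9]), array([  86,   85, 4624], dtype=int32), array([ 0.4532, -0.3143]))
```

View pics/w6.png

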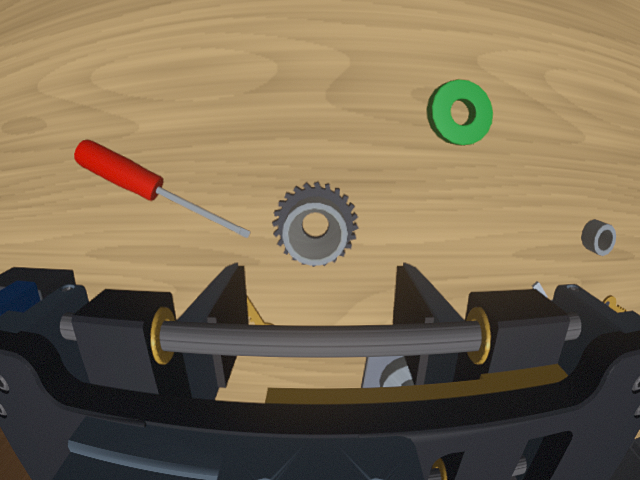

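The wrist view shows the cutter hub up, with its rim centred at about (315,234) and disc at (315,222), and the screwdriver tip clear of it at (248,233). The flange is seated at the expected height.

Run:
```python
from h import *
c=np.load("pics/w6.npy"); rim=wcast(c,(315,234),.04); disc=wcast(c,(315,222),.008); print(rim,disc)
P=np.array([(rim[0]+.4532+.4545)/3,(rim[1]-.3143-.3145)/3]); print(P)
hover(P,.07)
pick(P,.0135,.050,wide=.080); lift(.14); print(arm.current_width())
S=np.array([.605,-.2255])
hover(S,.14); look("w7"); print(arm.current_t())
cv2.imwrite("pics/w7c.png",cv2.imread("pics/w7.png")[120:,120:520])
```

```text
[ 0.45434944 -0.31397265] [ 0.4525105  -0.31436895]
[ 0.45401648 -0.31425755]
w 0.0491 F 30.0 t 28.7
0.0492470233518298
30.25
```

View pics/w7c.png

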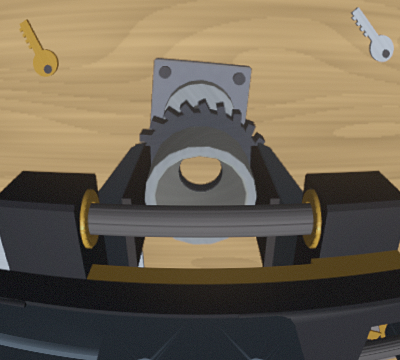

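The cutter is held level with its bore at crop (199,170). Next I'll lower it.

Run:
```python
from h import *
S=np.array([.605,-.2255])
d=lower(S,.072,.0515)
print(arm.current_ee_pos())
if abs(d)<.003:
    arm.grip(.075); lift(.15); arm.move_l([.605,-.2255,.15],R); arm.sleep(.2); look("w8"); print(arm.current_t(),arm.current_ee_pos())
    cv2.imwrite("pics/w8c.png",cv2.imread("pics/w8.png")[80:,120:520])
```

```text
stop z-seat -0.0005 dF 9.06 t 33.3 [-2.1  1.2  6.2] w 0.0489
[ 0.60517654 -0.22557224  0.01412999]
35.05 [ 0.60491313 -0.22544888  0.1122419 ]
```

View pics/w8c.png

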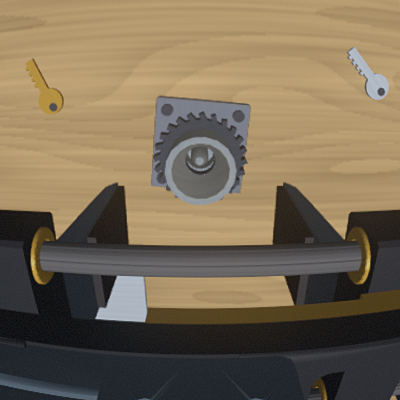

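The cutter is seated on the flange with the spindle tip centred in its bore; the rim is at about full-frame (321,252). The cone nut is next.

Run:
```python
from h import *
c=np.load("pics/w8.npy"); print("rim",wcast(c,(321,252),.078))
arm.grip(.06); hover([.4425,.1635],.14); arm.sleep(.15); look("w9"); print(wfind("w9",(320,245),.024,70),arm.current_t())
cv2.imwrite("pics/w9c.png",cv2.imread("pics/w9.png")[120:,120:520])
```

```text
rim [ 0.6059025  -0.22502261]
(array([320.6, 233.2]), array([  60,   60, 2808], dtype=int32), array([0.4427, 0.1631])) 37.25
```

View pics/w9c.png

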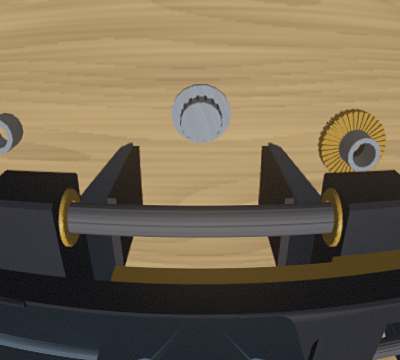

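The nut is at crop (201,113), knob up, giving (0.4427, 0.1631). I'll pick it by the knob and lower it very gently.

Run:
```python
from h import *
P=np.array([.4427,.1631]); S=np.array([.6054,-.2253])
hover(P,.09); pick(P,.0295,.031,wide=.06); lift(.15); hover(S,.15); print(arm.current_width(),arm.current_t())
d=lower(S,.113,.0875,step=.0004,lim=2.,over=.002)
print(arm.current_ee_pos(),arm.current_grasp_force())
```

```text
w 0.0296 F 30.0 t 39.3
0.028890638873340303 41.6167
stop z-seat -0.0001 dF 4.73 t 46.8 [-1.2  0.8  3.7] w 0.0291
[ 0.60552874 -0.22536749  0.05013062] 29.997825622558594
```

The nut stopped at its seated height with a light 4.7 N. I'll release it and go for the collar.

Run:
```python
from h import *
arm.grip(.055); lift(.17); look("w10")
C=np.array([.4643,-.0222]); hover(C,.12); arm.sleep(.1); look("w11"); print(arm.current_t(),wfind("w11",(320,240),.012,60))
cv2.imwrite("pics/w1011.png",np.hstack([cv2.imread(f"pics/{n}.png")[80:,120:520] for n in("w10","w11")]))
```

```text
49.1083 (array([321.5, 235. ]), array([  44,   49, 1272], dtype=int32), array([ 0.4647, -0.0223]))
```

View pics/w1011.png

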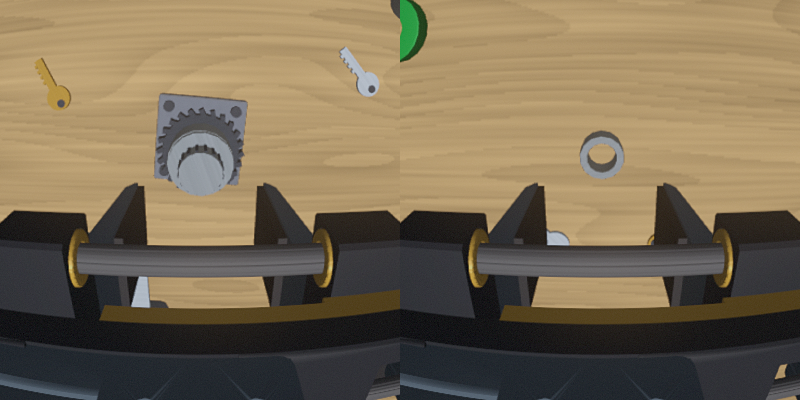

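The left half shows the nut seated upright and concentric in the cutter at (200,165). The right half shows the collar upright at (602,155), giving (0.4647, −0.0223).

Run:
```python
from h import *
C=np.array([.4647,-.0223]); pick(C,.008,.034,wide=.06); lift(.16); print(arm.current_width())
hover(RD,.16); arm.sleep(.1); look("w12"); print(arm.current_t(),arm.current_width())
d=lower(RD,.082,.028)
print(arm.current_ee_pos())
if abs(d)<.003:
    arm.grip(.06); lift(.17); arm.sleep(.1); look("w13"); print(arm.current_t())
    cv2.imwrite("pics/w13c.png",cv2.imread("pics/w13.png")[80:,120:520])
```

```text
w 0.0333 F 30.0 t 51.2
0.033262325167330783
53.275 0.03274054360778789
stop z-seat -0.0000 dF 3.68 t 58.8 [-0.1  0.1  3.1] w 0.0333
[ 0.65954865  0.16903279 -0.00931227]
60.4167
```

Collar home. Next is the brush.

Run:
```python
from h import *
B=np.array([.4775,.3030]); hover(B,.14); arm.sleep(.15); look("w14"); print(arm.current_t(),wfind("w14",(320,245),.027,50))
a=cv2.imread("pics/w13.png")[80:,120:520]; b=cv2.imread("pics/w14.png")[80:,120:520]; cv2.imwrite("pics/w1314.png",np.hstack([a,b]))
```

```text
61.525 (array([320.3, 230.7]), array([  41,   45, 1117], dtype=int32), array([0.4758, 0.3024]))
```

View pics/w1314.png

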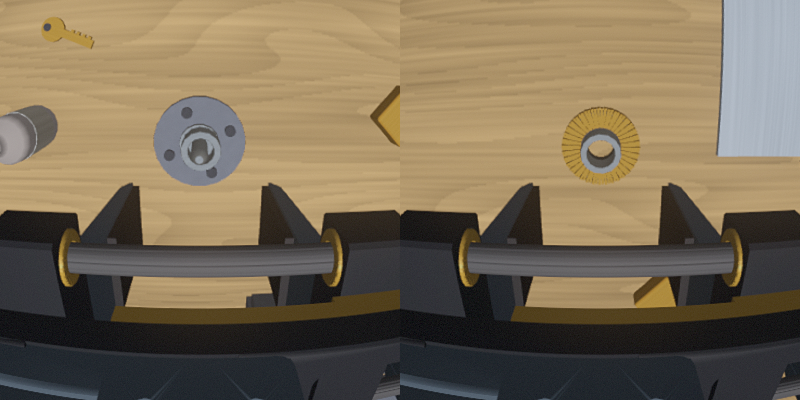

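The left half shows the collar over the spindle at (200,148). The right half shows the brush hub at (601,150), giving (0.476, 0.3025).

Run:
```python
from h import *
B=np.array([.476,.3025]); hover(B,.09); pick(B,.018,.032,wide=.06); lift(.16); print(arm.current_width())
hover(RD,.16); arm.sleep(.1); look("w15"); print(arm.current_t(),arm.current_width())
d=lower(RD,.092,.062); print(arm.current_ee_pos())
if abs(d)<.003:
    arm.grip(.06); lift(.18); arm.sleep(.1); look("w16"); print(arm.current_t())
    cv2.imwrite("pics/s2.png",arm.snapshot("scene")[:,:,::-1])
    a=cv2.imread("pics/w16.png")[80:400,120:520]; b=cv2.imread("pics/s2.png")[130:450,100:500]; cv2.imwrite("pics/fin.png",np.hstack([a,b]))
```

```text
w 0.0306 F 30.0 t 63.6
0.030633159661861507
65.5417 0.030884682272877523
stop z-seat -0.0010 dF 13.97 t 70.1 [-3.6 -0.3 12.6] w 0.0308
[0.65985264 0.16909294 0.02455446]
71.6583
```

View pics/fin.png

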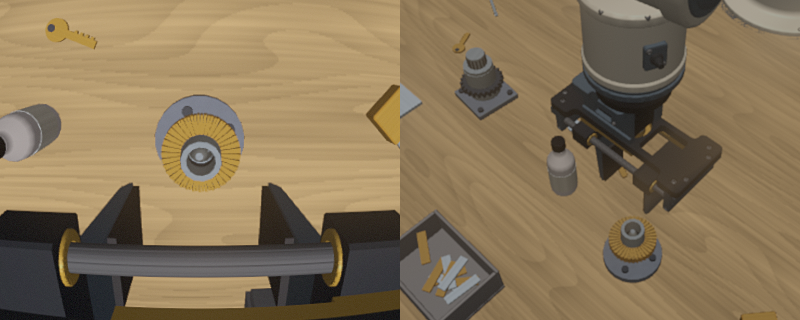

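Both stacks are complete and upright, with the brush level at (632,240). The bottle is standing and the gripper is clear.

```bash
python3 -c "
from rig import arm
print(arm.sign_off(), arm.current_t())"
```

```text
the job is handed in; nothing more can be done
the job is handed in; nothing more can be done
```

Both spindles are built and the job is handed in: every part reached its seated height, the cone nut was seated with about 5 N on the wrist sensor, the oil bottle is still standing, and it took about 72 s; the hand-in returned no verdict.

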